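# Lock a water-filter cartridge into its bayonet head

## Task

Fit the loose filter cartridge into the socket of the water-filter head: pick it up by the bar on its top, feel its two side pins into the collar's entry slots, push it down against the spring, twist it clockwise (seen from above) until the pins stop, and let the spring lift them into their notches. Do not force it at any point - push and twist only a little harder than the spring asks, and ease off as soon as something stops - then let go, leaving it locked and upright and the honey jar, the small tub and the tape roll where they are.

Things in the scene. Friction and masses are not known exactly. Their poses are not given: they have to be found in the camera images.
- cartridge_center (a point): Centre, half-way up, of the loose white filter cartridge standing upright on the worktop: 112 mm tall, 0.14 to 0.28 kg, z up. From its underside: barrel of 55 mm diameter up to 44 mm (foot chamfered over 6 mm), round cap of 66 mm diameter from 44 to 72 mm, then a flat upright grip bar up to 112 mm. Two side pins lie in line with the bar (x); half a turn about z makes no difference.
- cartridge_bar (a point): Middle of the cartridge's grip bar, 38 mm above the cartridge's centre: the bar is 52 mm long along x, 14 mm thick along y, and stands 20 mm below to 18 mm above this point.
- cartridge_pins (a point): Point on the cartridge's axis at the height of its two pins, 16.5 mm above its underside. The pins are blunt and square, 7 mm wide and 7 mm high, and stick out along +x and -x to 36.5 mm from the axis.
- socket_mouth (a point): Centre of the open top of the socket, on its upright axis, 85 mm above the worktop. The socket is a grey collar standing on the head's deck: inside diameter 58 mm, outside 74 mm, 45 mm high. The cartridge slips 13 mm in before its pins rest on the rim; turned right, the pins then drop into two entry slots in the wall, open at the rim, half a turn apart, 4 degrees of play either way.
- socket_notch (a point): Point on the socket's axis, 11.5 mm below the rim, where the pins' centres lie when locked. From an entry slot a pin, pushed down, passes clockwise (from above) below a ledge whose underside is 14 mm below the rim; 33 degrees on, it meets a stop, and a notch above it lets it rise until its top is 8 mm below the rim.
- filter_head: Filter head fixed to the worktop: white housing 150 x 110 x 40 mm, hose tails at its back (+x). Origin on the worktop under the socket's axis, z up. By design the notches lie on its x axis (front and back), the entry slots 33 degrees counter-clockwise of them (from above), but the collar was fitted by hand: all slots are turned together by an unknown angle, up to 24 degrees either way.
- seat (a joint): Sprung seat in the socket, on which the cartridge's foot presses, m: 0 = up, 23 mm below the rim; 0.016 = hard stop, 39 mm below the rim. It pushes up with 6 N at 0, 14 N at the stop. The pins pass under the ledge from 0.011 on; with the pins locked in the notches it reads about 0.005. The cartridge's weight alone does not press it down.
- honey_jar: Jar of honey with a dark lid, 63 mm diameter, 94 mm tall, standing near the work; origin at its underside. Leave alone.
- dip_pot: Small low clear food tub, 64 x 86 x 26 mm, near the work; origin at its underside. Leave alone.
- masking_tape: Roll of masking tape lying flat, 96 mm diameter, 25 mm high; origin at its underside. Leave alone.
There are look-alikes about, which are no part of the job. What is shaped like the part that bears cartridge_center but pink or turquoise is not meant.

How it is judged:
On the way, in this order (a step that is already met when the one before it is completed fails the run):
1. the cartridge is lifted off the worktop (centre above 100 mm) (height (world z) of cartridge_center above 0.1 m), for 0.1 s.
2. the cartridge is pushed down in the socket until its pins are below the ledge (horizontal distance between cartridge_center and socket_mouth below 0.006 m and z of cartridge_center in the frame of filter_head below 0.108 m and value of joint seat above 0.0105 m), for 0.1 s.
At the end, for the whole second after the job is handed in: The cartridge is at rest, locked in the socket: within 4 mm of its axis, its centre 113 mm (+-2.5 mm) above the worktop, which is where the pins have risen into the notches, its bar along the head's front-to-back line (within 0.55 rad), upright within 4 degrees, and the seat held 2.5 to 7.5 mm down (horizontal distance between cartridge_center and socket_mouth below 0.004 m and z of cartridge_center in the frame of filter_head between 0.1105 and 0.1155 m and angle between the x axis of cartridge_center and the x axis of filter_head, either way round below 0.55 rad and angle between cartridge_center's own z axis and vertical below 0.07 rad and value of joint seat between 0.0025 and 0.0075 m and linear speed of cartridge below 0.02 m/s); the robot touches nothing.
It fails at once if the cartridge is forced: it bears on the filter head with more than 60 N (contact force between cartridge and filter_head above 60 N).
It fails at once if the honey jar is moved by more than 20 mm (distance of honey_jar from where it was at the start of the episode above 0.02 m).
It fails at once if the food tub is moved by more than 20 mm (distance of dip_pot from where it was at the start of the episode above 0.02 m).
It fails at once if the tape roll is moved by more than 20 mm (distance of masking_tape from where it was at the start of the episode above 0.02 m).
It also fails if it takes over 72 s, if anything falls off the work surface, if the arm or the gripper's body presses on something with over 40 N, if the wrist force passes 120 N, or if a joint passes its speed limit or range.

## Robot

A 6-joint arm with a two-finger parallel gripper is mounted at the origin on a cart in front of the work surface, level with it; the furniture and walls round the work are solid. World frame = base frame: x ahead of the robot, y to its left, z up, the work surface at z = 0. Lengths are in m, angles in rad, forces in N, time in s.
With the tool pointing down it reaches from about 0.275 to 1 m from the base axis. Payload 8.4 kg.
Tool frame: the origin (TCP) lies at the very end of the fingers, on their centre line; the grasp point (between the pads) lies 19 mm behind it (ctrl.grip_depth is the distance from the TCP to the grasp point, in m); z points along the fingers, x is the direction in which the jaws open and shut, and the axes are right-handed (so a half turn about z gives the same grasp; the last joint's range is limited). The gripper opens to 85 mm and grips with 20 to 120 N. Pads are 22 mm wide; open, the fingers measure 114 mm over their backs; the gripper's body (76 mm by 85 mm) begins 54 mm behind the grasp point. The pads swing forward as they close: fully open they stand 13 mm farther back than shut.
Start: joints at [-1.278, 0.353, 1.633, -0, 1.155, -0.002], TCP at [0.182, -0.598, 0.205] pointing down, gripper open.
Joint ranges: [-2.63, 2.63], [-0.92, 2.1], [0.06, 2.66], [-1.3, 4.44], [0, 2.69], [-3.02, 3.02]. Speed limits (rad/s): [2.22, 2.22, 2.79, 3.14, 3.14, 3.14].

## Interface

Orientations are given as a unit quaternion [x, y, z, w].
In Python, from bench import ctrl, viewer, nets gives the robot as it stands. The module is installed in compiled form; this text tells all that it offers.
- The arm moves only by the tool drive_tool, never from a script. Its argument "deltas" is a list of rows, each a list of 6 numbers: the shift along the world's x, y, z in mm, then the turn, a rotation vector about the world's x, y, z in rad. A call has 1 to 12 rows; each row is the pose to reach, as a shift and turn from the pose commanded when the call began; what a row does not reach only later rows make up. A row lasts 1/8 s, in which the tool goes at most 62.5 mm and 10.7 degrees, less where a joint would pass 70% of its speed; a pose out of reach is approached as far as the arm can. A call with a gripper value outside its range is refused whole. "fingers" is the finger opening in mm, from 0 to 85.4, set as the call begins (left out, the last holds). The fingers move at their own pace and stop on an object; "grip_force" is the grip in N (left out, the last holds). Time passes only in rows, so rows that repeat a pose let the fingers close. It gives the time, the measured TCP pose, the force and the opening at its end, in the units of the state.
- ctrl.sense(): the state, without advancing time (a new reading comes with each control period).
- viewer.camera(name): name is "side" or "top"; returns a dict with "img" (420x560x3 uint8, blue, green, red), "depth" (420x560 float32, m along the optical axis (not along the pixel's ray), 0 where there is no reading), "camera_matrix" (3x3 intrinsics, pixels), "D" ([k1, k2, p1, p2, k3] as OpenCV has them; the pictures are not rectified), "world_from_camera" (4x4, takes a point from camera to world coordinates). Camera axes: x right, y down, z forward; pixel columns grow to the right and rows downward; lengths in m; the calibration is good to about 2 mm. A picture is of the moment at which its call begins.
- ctrl.finish_job(): hands the job in, once; it reports no verdict.
Trained networks look in a picture, given as the dict that the camera call returned (one of the last four; its "shot" number tells which), for a name from the list of things; names that differ only in an ending like _2 or _b are one class to them, and where a whole thing is asked for, a point or a joint stands for the part that bears it (a point fixed in the world has none). Each returns a list of dicts, best first, with "score" (0 to 1); they miss things now and then, are a little off and sometimes report something else, mostly with a low value. They report only what shows in the picture. A call takes as long as a camera call. They do not tell look-alikes from the thing itself.
- nets.spot_in(name, picture): "point" ([x, y, z] in m, in world coordinates, good to about 4 mm: the middle of the surface that is visible of it).
- nets.outline_of(name, picture): "region" (420x560 bool, what is visible of it).
- nets.landmark_of(name, picture): "point" ([x, y, z] in m, in world coordinates, good to about 4 mm: a listed point, or the origin of a listed thing).
The state is a dict: "clock": time; "joint_positions": joint angles; "qvel": joint speeds; "joint_efforts": joint torques, N m; "tool_pos": TCP position; "tool_rot": TCP orientation; "contact_force": force on the tool from outside, world axes, zero at the start; "torque": the same for the moment, N m; "grip_width": finger opening in m.
Only numpy, scipy, OpenCV 4.12 (cv2) and the standard library are available. Lean on these libraries where they do the work, as an engineer would, in place of code of your own. Each camera call takes 0.05 s, during which the arm holds its last target. There are 200 camera calls.

## Working session

There is one attempt and no reset: what is moved stays moved. The work goes in short steps, Python scripts to look and compute and a tool call to move; the robot and the scene stay as the last step left them, time stands still between calls to the robot, and variables do not carry over. Pictures are saved under pics/ and viewed, about 8 in all and at most 12, crops included, and the job is handed in when it is done.

Besides the shell and the picture viewer there is one more tool, called after "Emit:" as name([rows], argument=value, ...), one row to a line, values as JSON. drive_tool: Moves the arm, as the interface text tells. Its arguments: {"type":"object","properties":{"deltas":{"type":"array","items":{"type":"array","items":{"type":"number"}}},"fingers":{"type":"number"},"grip_force":{"type":"number"}},"required":["deltas"]}

```bash
mkdir -p pics; cat > h.py <<'E'
import numpy as np, cv2
from bench import ctrl, viewer, nets
def cloud(p):
    K=p["camera_matrix"];h,w=p["depth"].shape
    v,u=np.mgrid[:h,:w]
    n=cv2.undistortPoints(np.stack([u,v],-1).reshape(-1,1,2).astype(np.float64),K,np.array(p["D"])).reshape(h,w,2)
    d=p["depth"].astype(float)
    P=np.dstack([n*d[...,None],d]);T=np.array(p["world_from_camera"])
    W=P@T[:3,:3].T+T[:3,3];W[d<=0]=np.nan
    return W
E
python3 - <<'E'
from h import *
np.set_printoptions(precision=4,suppress=True)
s=ctrl.sense();print(s,ctrl.grip_depth)
for c in("side","top"):
    p=viewer.camera(c);cv2.imwrite(f"pics/{c}0.png",p["img"]);print(c,np.array(p["world_from_camera"]))
    T=np.linalg.inv(np.array(p["world_from_camera"]))
    for n in("cartridge_center","cartridge_bar","cartridge_pins","socket_mouth","socket_notch","filter_head","honey_jar","dip_pot","masking_tape"):
        for q in nets.landmark_of(n,p):
            x=np.array(q["point"]);px=cv2.projectPoints(x[None],cv2.Rodrigues(T[:3,:3])[0],T[:3,3],p["camera_matrix"],np.array(p["D"]))[0].ravel()
            print(n,x,round(q["score"],2),px.round())
E
```

```text
{'clock': 0.0, 'joint_positions': array([-1.2784,  0.3537,  1.6341, -0.    ,  1.1552, -0.0024]), 'qvel': array([-0.0005,  0.002 ,  0.0006,  0.0001, -0.0005, -0.0013]), 'joint_efforts': array([  0.0021, -60.5246, -34.2069,  -0.0001,   0.0091,  -0.    ]), 'tool_pos': array([ 0.1814, -0.5976,  0.2042]), 'tool_rot': array([ 0.8033, -0.5956, -0.0005, -0.0004]), 'contact_force': array([-0.4623,  0.7027,  0.4409]), 'torque': array([-0.0373,  0.0361, -0.0905]), 'grip_width': 0.08546488747754549} 0.0187
side [[-0.9844 -0.0815  0.1561  0.4461]
 [-0.1761  0.456  -0.8724  0.7335]
 [-0.0001 -0.8863 -0.4632  0.4694]
 [ 0.      0.      0.      1.    ]]
cartridge_center [ 0.4746 -0.1058  0.0573] 0.92 [328. 202.]
cartridge_center [0.5975 0.2402 0.0543] 0.88 [237. 293.]
cartridge_bar [ 0.4757 -0.1035  0.0914] 0.96 [328. 189.]
cartridge_bar [0.7843 0.1827 0.0918] 0.96 [141. 242.]
cartridge_bar [0.5966 0.2448 0.0949] 0.58 [235. 274.]
cartridge_pins [0.5919 0.2466 0.0143] 0.83 [240. 315.]
cartridge_pins [0.788  0.1797 0.0221] 0.6 [146. 273.]
cartridge_pins [ 0.4747 -0.1081  0.0203] 0.56 [327. 216.]
socke
[... 791 characters left out ...]
.]
cartridge_bar [0.5974 0.2433 0.0957] 0.89 [168. 203.]
cartridge_bar [0.7863 0.1806 0.0957] 0.73 [200. 119.]
cartridge_pins [0.5911 0.2441 0.0132] 0.9 [176. 212.]
cartridge_pins [0.7856 0.1859 0.0178] 0.84 [204. 130.]
cartridge_pins [ 0.4729 -0.1059  0.0106] 0.58 [328. 265.]
cartridge_pins [0.6043 0.0938 0.0838] 0.22 [238. 202.]
socket_mouth [0.6001 0.0973 0.0841] 0.75 [236. 204.]
socket_notch [0.6036 0.0929 0.0754] 0.56 [239. 203.]
filter_head [0.5996 0.0948 0.002 ] 0.94 [241. 209.]
honey_jar [ 0.6454 -0.2273  0.0011] 0.82 [379. 192.]
honey_jar [0.5997 0.0957 0.0014] 0.55 [241. 209.]
dip_pot [ 0.6932 -0.0842  0.003 ] 0.77 [318. 171.]
masking_tape [ 0.3847 -0.019   0.0004] 0.58 [289. 304.]
```

```bash
python3 - <<'E'
import cv2,numpy as np
s=cv2.imread("pics/side0.png");t=cv2.imread("pics/top0.png")
cv2.imwrite("pics/sock0.png",np.hstack([cv2.resize(t[160:245,195:280],(400,400),interpolation=2),cv2.resize(s[195:280,215:300],(400,400),interpolation=2)]))
E
```

```text
(no output)
```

View pics/top0.png

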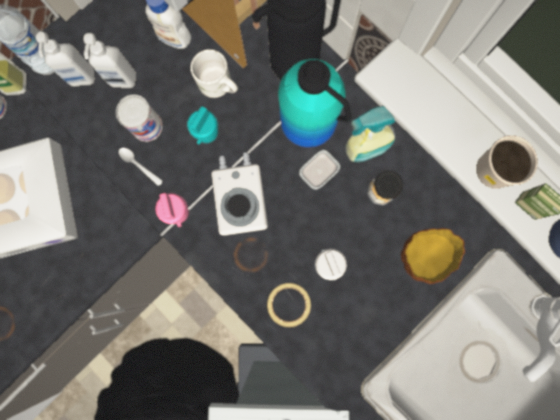

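View pics/side0.png

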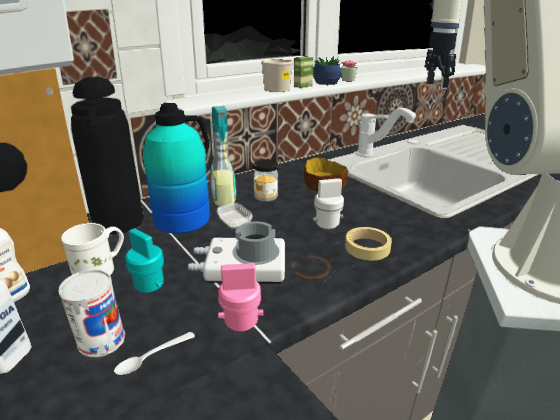

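View pics/sock0.png

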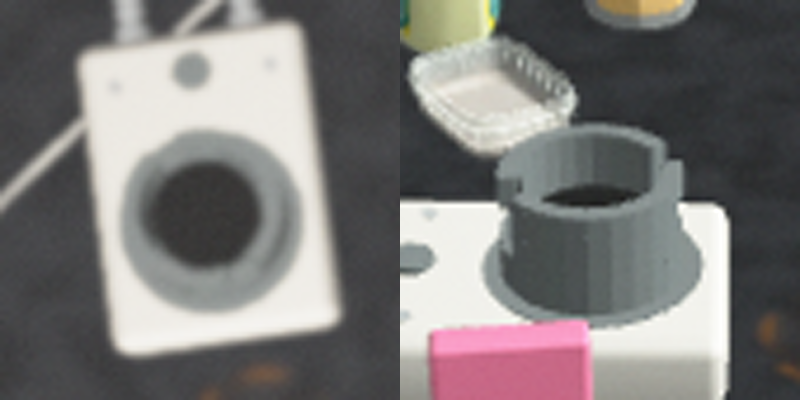

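The white cartridge at top (331,264) / side (328,203) is the one meant: it is white as described. The pink one (171,210) and the turquoise one (202,126) are look-alikes. The side crop shows the collar's two entry slots, at crop (510,185) and (668,165). Next I'll measure yaw angles and slot angles from depth.

```bash
cat > m.py <<'E'
from h import *
from scipy.optimize import least_squares
np.set_printoptions(precision=4,suppress=True,linewidth=150)
def near(W,c,r,z0,z1):
    m=(np.hypot(W[...,0]-c[0],W[...,1]-c[1])<r)&(W[...,2]>z0)&(W[...,2]<z1); return m
def circ(P):
    return least_squares(lambda q:np.hypot(P[:,0]-q[0],P[:,1]-q[1])-q[2],[*P[:,:2].mean(0),.03],loss='soft_l1',f_scale=.001).x
def rect(P): 
    r=cv2.minAreaRect((P[:,:2]*1000).astype(np.float32)); b=cv2.boxPoints(r)
    e=b[1]-b[0];f=b[2]-b[1]; e=e if np.hypot(*e)>np.hypot(*f) else f
    return np.array(r[0]),np.array(r[1]),np.degrees(np.arctan2(e[1],e[0]))%180
E
python3 - <<'E'
from m import *
for c in("side","top"):
    p=viewer.camera(c);W=cloud(p)
    B=W[near(W,(.475,-.105),.045,.085,.13)]; print(c,"bar",len(B),B[:,2].max(),np.median(B[B[:,2]>np.percentile(B[:,2],60)][:,2]),rect(B[B[:,2]>.1]), B[B[:,2]>.107].mean(0))
    C=W[near(W,(.475,-.105),.05,.064,.08)];print("cap",len(C),circ(C),C[:,2].mean(), rect(C))
    H=W[near(W,(.6,.095),.14,.036,.044)];print("deck",len(H),np.median(H[:,2]),rect(H))
    R=W[near(W,(.6,.095),.05,.081,.09)];print("rim",len(R),R[:,2].mean(),R[:,:2].mean(0),rect(R))
    cen=np.array((.6,.095));S=W[near(W,cen,.05,.05,.095)]
    a=np.degrees(np.arctan2(S[:,1]-cen[1],S[:,0]-cen[0]));r=np.hypot(*(S[:,:2]-cen).T)
    for k in range(-180,180,8):
        q=(a>=k)&(a<k+8)&(r>.028)&(r<.039); 
        if q.sum(): print(k,q.sum(),"zmax %.3f zmed %.3f"%(S[q,2].max(),np.median(S[q,2])),end=' | ')
    print()
E
```

```text
side bar 309 0.11367196497259019 0.11053082464603711 (array([ 474.0843, -105.4709]), array([51.5774, 16.4056]), np.float32(24.97837)) [ 0.4737 -0.1027  0.1112]
cap 289 [ 0.4721 -0.0941  0.0199] 0.07151865033138598 (array([473.6833, -94.2021]), array([44.3628, 64.3191]), np.float32(179.9988))
deck 1416 0.04025158580620136 (array([619.0668, 101.138 ]), array([146.214 , 106.3745]), np.float32(9.23219))
rim 368 0.0845341902068076 [0.5992 0.0988] (array([599.6008,  96.4166]), array([72.8622, 75.4107]), np.float32(114.632996))
-180 6 zmax 0.086 zmed 0.085 | -172 7 zmax 0.086 zmed 0.085 | -164 5 zmax 0.086 zmed 0.086 | -148 1 zmax 0.078 zmed 0.078 | -140 31 zmax 0.086 zmed 0.079 | -132 17 zmax 0.086 zmed 0.073 | -124 22 zmax 0.087 zmed 0.081 | -116 25 zmax 0.086 zmed 0.075 | -108 24 zmax 0.086 zmed 0.078 | -100 26 zmax 0.086 zmed 0.075 | -92 22 zmax 0.086 zmed 0.078 | -84 21 zmax 0.087 zmed 0.075 | -76 21 zmax 0.087 zmed 0.080 | -68 24 zmax 0.086 zmed 0.073 | -60 22 zmax 0.086 zmed 0.081 | -52 18 zmax 0.086 zmed 0.077 | -44 17 zmax 0.086 zmed 0.078 | -36 17 zmax 0.086 zmed 0.081 | -28 18 zm
[... 1987 characters left out ...]
 0.084 | -4 11 zmax 0.089 zmed 0.085 | 4 14 zmax 0.089 zmed 0.084 | 12 14 zmax 0.087 zmed 0.083 | 20 8 zmax 0.082 zmed 0.058 | 28 8 zmax 0.060 zmed 0.056 | 36 7 zmax 0.062 zmed 0.058 | 44 10 zmax 0.088 zmed 0.083 | 52 15 zmax 0.087 zmed 0.084 | 60 12 zmax 0.088 zmed 0.083 | 68 14 zmax 0.087 zmed 0.084 | 76 14 zmax 0.088 zmed 0.084 | 84 12 zmax 0.085 zmed 0.083 | 92 10 zmax 0.087 zmed 0.084 | 100 11 zmax 0.089 zmed 0.083 | 108 10 zmax 0.087 zmed 0.084 | 116 8 zmax 0.087 zmed 0.084 | 124 10 zmax 0.089 zmed 0.085 | 132 8 zmax 0.086 zmed 0.086 | 140 7 zmax 0.087 zmed 0.086 | 148 11 zmax 0.088 zmed 0.085 | 156 11 zmax 0.088 zmed 0.084 | 164 9 zmax 0.087 zmed 0.084 | 172 12 zmax 0.088 zmed 0.084 |
```

```bash
python3 - <<'E'
from m import *
A=[]
for c in("side","top"):
    p=viewer.camera(c);W=cloud(p);P=W[~np.isnan(W[...,0])]
    a=np.array((.1814,-.5976));d=np.array((.474,-.107))-a;L=np.hypot(*d);d/=L
    r=P[:,:2]-a;t=r@d;n=abs(r@[-d[1],d[0]])
    for k in np.arange(0.0,L+.05,.06):
        q=(n<.1)&(t>k)&(t<k+.06)&(P[:,2]<.5); print("t%.2f %.3f"%(k,P[q,2].max() if q.any() else -1),end=' ')
    print()
    # finer slot angle: low points vs rim, 4deg bins
    R=W[near(W,(.6,.095),.042,.081,.09)]
    q=circ(R) ; cen=np.array(rect(R)[0])/1000
    S=W[near(W,cen,.05,.05,.095)];al=np.degrees(np.arctan2(S[:,1]-cen[1],S[:,0]-cen[0]));rr=np.hypot(*(S[:,:2]-cen).T)
    print(cen,q)
    lo=(rr>.031)&(rr<.036)
    for base in(10,-170):
        print([(k,int((S[w,2]>.08).sum()),int((S[w,2]<.08).sum())) for k in range(base,base+50,3) for w in[lo&(al>=k)&(al<k+3)]])
E
```

```text
t0.00 0.495 t0.06 0.313 t0.12 0.190 t0.18 -1.000 t0.24 0.010 t0.30 0.055 t0.36 0.059 t0.42 0.058 t0.48 0.003 t0.54 0.114 t0.60 0.073 
[0.5989 0.0963] [0.5987 0.0979 0.0336]
[(10, 1, 1), (13, 0, 1), (16, 4, 3), (19, 5, 8), (22, 0, 1), (25, 1, 1), (28, 0, 2), (31, 0, 0), (34, 0, 1), (37, 0, 0), (40, 0, 0), (43, 1, 3), (46, 1, 1), (49, 2, 3), (52, 3, 0), (55, 1, 1), (58, 0, 5)]
[(-170, 1, 0), (-167, 2, 1), (-164, 1, 1), (-161, 1, 0), (-158, 1, 0), (-155, 0, 0), (-152, 0, 0), (-149, 0, 0), (-146, 0, 0), (-143, 0, 0), (-140, 0, 0), (-137, 3, 1), (-134, 2, 7), (-131, 2, 2), (-128, 1, 0), (-125, 2, 0), (-122, 0, 0)]
t0.00 -0.010 t0.06 0.190 t0.12 0.193 t0.18 -0.139 t0.24 0.011 t0.30 0.058 t0.36 0.062 t0.42 0.058 t0.48 0.072 t0.54 0.117 t0.60 0.072 
[0.5999 0.0941] [0.5999 0.0944 0.0332]
[(10, 2, 1), (13, 2, 1), (16, 2, 1), (19, 1, 0), (22, 1, 0), (25, 0, 2), (28, 0, 2), (31, 0, 1), (34, 0, 2), (37, 0, 1), (40, 0, 2), (43, 0, 1), (46, 2, 0), (49, 1, 0), (52, 2, 0), (55, 1, 0), (58, 2, 0)]
[(-170, 2, 0), (-167, 2, 1), (-164, 2, 0), (-161, 2, 3), (-158, 0, 1), (-155, 0, 2), (-152, 0, 2), (-149, 0, 1), (-146, 0, 1), (-143, 0, 3), (-140, 0, 1), (-137, 0, 2), (-134, 3, 0), (-131, 2, 0), (-128, 1, 0), (-125, 2, 0), (-122, 3, 0)]
```

Emit:
drive_tool([
  [0,0,40,0,0,0],
  [0,0,90,0,0,0],
  [0,0,130,0,0,0],
], fingers=60, grip_force=60)

```text
clock: 1.58
tool_pos: [0.1816, -0.5982, 0.3369]
tool_rot: [0.803, -0.596, 0.0, 0.0]
contact_force: [-0.2, -0.3, -1.0]
grip_width: 0.0602
```

Emit:
drive_tool([
  [25,42,0,0,0,0.02],
  [55,92,0,0,0,0.04],
  [85,143,0,0,0,0.06],
  [115,193,0,0,0,0.08],
  [145,244,0,0,0,0.1],
  [175,294,0,0,0,0.115],
  [205,345,0,0,0,0.115],
  [235,395,-20,0,0,0.115],
  [262,440,-50,0,0,0.115],
  [282,475,-90,0,0,0.115],
  [292,491,-137,0,0,0.115],
  [292,491,-137,0,0,0.115],
])

```text
clock: 3.08
tool_pos: [0.4716, -0.1055, 0.1952]
tool_rot: [0.837, -0.547, -0.003, 0.001]
contact_force: [0.6, -0.2, 0.5]
grip_width: 0.0602
```

```bash
python3 - <<'E'
from m import *
p=viewer.camera("side");t=viewer.camera("top");print(ctrl.sense()["tool_pos"])
cv2.imwrite("pics/pre.png",np.hstack([cv2.resize(p["img"][120:240,270:390],(400,400),interpolation=2),cv2.resize(t["img"][205:325,270:390],(400,400),interpolation=2)]))
E
```

```text
[ 0.4737 -0.1074  0.1988]
```

View pics/pre.png

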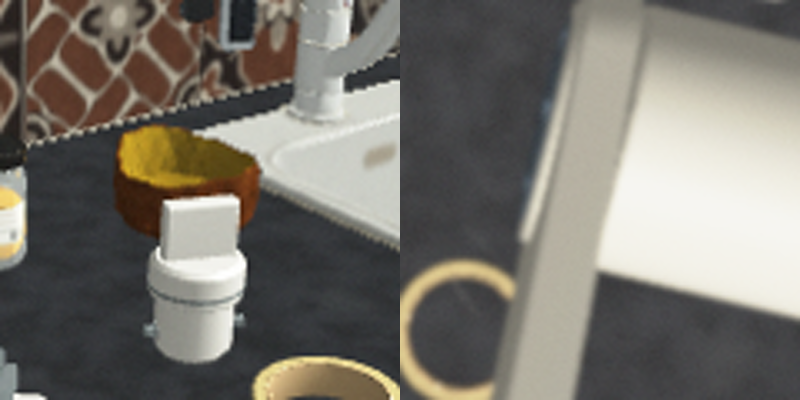

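The crop confirms the white, upright cartridge at crop (200,270), with its pins showing at (150,328) and (240,320). The arm blocks the top view. Going down next.

Emit:
drive_tool([
  [0,0,-30,0,0,0],
  [0,0,-65,0,0,0],
  [0,0,-90,0,0,0],
  [0,0,-108,0,0,0],
  [0,0,-121,0,0,0],
  [0,0,-122,0,0,0],
  [0,0,-122,0,0,0],
])

```text
clock: 4.05
tool_pos: [0.4743, -0.1075, 0.0768]
tool_rot: [0.836, -0.549, 0.001, -0.0]
contact_force: [-0.1, 0.5, -0.2]
grip_width: 0.0598
```

Emit:
drive_tool([
  [0,0,0,0,0,0],
  [0,0,0,0,0,0],
  [0,0,0,0,0,0],
  [0,0,0,0,0,0],
  [0,0,0,0,0,0],
  [0,0,0,0,0,0],
  [0,0,0,0,0,0],
], fingers=5, grip_force=60)

```text
clock: 4.92
tool_pos: [0.4741, -0.1072, 0.0763]
tool_rot: [0.836, -0.548, 0.0, -0.0]
contact_force: [0.6, -1.7, 5.7]
grip_width: 0.0118
```

Emit:
drive_tool([
  [0,0,5,0,0,0],
  [0,0,15,0,0,0],
  [0,0,30,0,0,0],
  [0,0,30,0,0,0],
])

```text
clock: 5.42
tool_pos: [0.4747, -0.1073, 0.1075]
tool_rot: [0.836, -0.548, 0.001, -0.001]
contact_force: [0.2, 0.0, -1.3]
grip_width: 0.0119
```

```bash
python3 - <<'E'
from m import *
p=viewer.camera("side");s=ctrl.sense();print(s["tool_pos"],s["contact_force"],s["grip_width"])
for n in("cartridge_center","cartridge_pins"):
    for q in nets.landmark_of(n,p): print(n,q["point"],q["score"])
E
```

```text
[ 0.4742 -0.1072  0.1067] [-0.5123 -0.097  -2.0205] 0.012022096229405466
cartridge_center [0.5965, 0.241, 0.0535] 0.96
cartridge_center [0.7852, 0.1811, 0.0586] 0.69
cartridge_center [0.4761, -0.1081, 0.0875] 0.64
cartridge_pins [0.5921, 0.2486, 0.018] 0.92
cartridge_pins [0.4775, -0.1066, 0.0495] 0.82
cartridge_pins [0.7886, 0.1832, 0.019] 0.61
```

Emit:
drive_tool([
  [0,0,40,0,0,0],
  [0,0,80,0,0,0],
  [10,16,93,0,0,0.02],
  [30,48,93,0,0,0.05],
  [55,89,93,0,0,0.09],
  [80,129,93,0,0,0.13],
  [103,166,93,0,0,0.165],
  [118,190,93,0,0,0.183],
  [125,202,93,0,0,0.183],
  [125,202,93,0,0,0.183],
  [125,202,93,0,0,0.183],
])

```text
clock: 6.95
tool_pos: [0.5978, 0.0942, 0.1984]
tool_rot: [0.883, -0.47, -0.0, 0.0]
contact_force: [0.1, 0.7, -2.1]
grip_width: 0.0123
```

```bash
cat > look.py <<'E'
from m import *
import sys
p=viewer.camera("side");W=cloud(p);s=ctrl.sense()
tp=s["tool_pos"];print(tp,s["tool_rot"],s["contact_force"],s["torque"],s["grip_width"])
cv2.imwrite(sys.argv[1],cv2.resize(p["img"][120:290,170:340],(600,600),interpolation=2))
for n in("cartridge_center","cartridge_bar","cartridge_pins","socket_mouth"):
    for q in nets.landmark_of(n,p):
        if np.hypot(q["point"][0]-.6,q["point"][1]-.095)<.05: print(n,q["point"],q["score"])
foot=tp[2]-.0763
def fitr(P,r): return least_squares(lambda q:np.hypot(P[:,0]-q[0],P[:,1]-q[1])-r,[.6,.095],loss='soft_l1',f_scale=.001).x
for nm,z0,z1,r in(("barrel",.03,.042,.0275),("cap",.048,.068,.033)):
    m=near(W,(.6,.095),.06,foot+z0,foot+z1);
    if m.sum()>20: P=W[m];print(nm,len(P),fitr(P,r))
m=near(W,(.6,.095),.045,.05,.078);P=W[m];P=P[P[:,1]>.11];print("collar outside",len(P),fitr(P,.037))
E
python3 look.py pics/over.png
```

```text
[0.598  0.0941 0.1987] [ 0.8826 -0.4701 -0.0002  0.0003] [ 0.1473 -0.6013 -1.4417] [0.009  0.0075 0.0263] 0.012189211678634921
cartridge_center [0.6009, 0.0953, 0.1778] 0.89
cartridge_bar [0.6008, 0.0949, 0.2115] 0.9
cartridge_bar [0.5969, 0.0933, 0.0755] 0.3
cartridge_pins [0.5984, 0.0968, 0.1424] 0.6
socket_mouth [0.6015, 0.0932, 0.082] 0.83
barrel 181 [0.5981 0.0945]
cap 410 [0.598  0.0946]
collar outside 446 [0.5993 0.0954]
```

View pics/over.png

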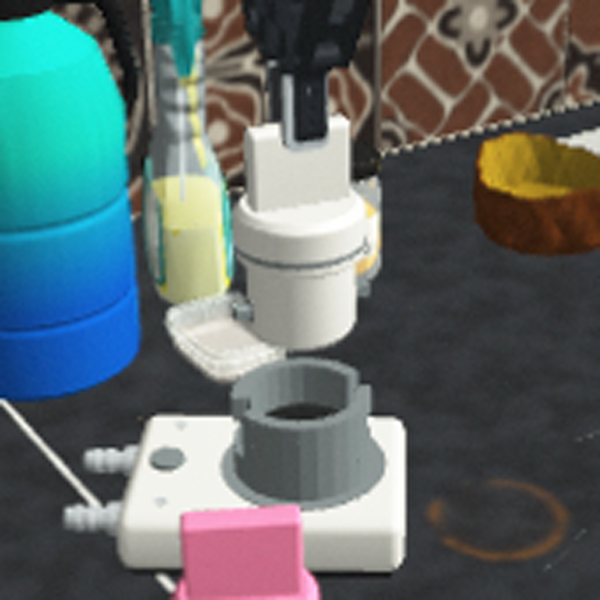

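```bash
python3 - <<'E'
from m import *
p=viewer.camera("side");W=cloud(p);g=p["img"].max(2)
# column through finger at crop x~300 -> u=170+300*170/600=255
for v in range(145,185,2): print(v,W[v,255],g[v,255],W[v,247],g[v,247])
m=near(W,(.598,.095),.05,.07,.26);print(np.percentile(W[m&(g>150)][:,2],[0,2,50,98,100]))
E
```

```text
145 [0.591  0.1136 0.2577] 43 [0.6089 0.096  0.2509] 44
147 [0.5916 0.1114 0.2535] 44 [0.6093 0.0947 0.2469] 45
149 [0.5914 0.1122 0.2503] 43 [0.6094 0.0948 0.2434] 44
151 [0.5914 0.1126 0.247 ] 44 [0.6093 0.0957 0.2402] 46
153 [0.5913 0.1133 0.2438] 43 [0.6095 0.0951 0.2364] 47
155 [0.5913 0.1137 0.2405] 46 [0.6081 0.1011 0.235 ] 232
157 [0.5916 0.113  0.2367] 37 [0.6062 0.1089 0.2343] 249
159 [0.592  0.1117 0.2327] 57 [0.6064 0.1088 0.2308] 219
161 [0.5934 0.1059 0.227 ] 182 [0.6063 0.1093 0.2274] 218
163 [0.5944 0.1021 0.2219] 215 [0.6066 0.1087 0.2236] 218
165 [0.5947 0.101  0.2178] 217 [0.607  0.1075 0.2195] 216
167 [0.5949 0.1006 0.214 ] 216 [0.6068 0.1089 0.2164] 218
169 [0.5951 0.0999 0.2101] 215 [0.6066 0.1101 0.2133] 216
171 [0.5949 0.1012 0.2069] 216 [0.6072 0.1082 0.2088] 217
173 [0.5951 0.1008 0.2031] 213 [0.6074 0.108  0.2051] 215
175 [0.5949 0.102  0.1999] 217 [0.6072 0.1092 0.2019] 215
177 [0.5954 0.1002 0.1954] 225 [0.6075 0.1082 0.1978] 213
179 [0.5933 0.1094 0.1957] 244 [0.6073 0.1095 0.1947] 240
181 [0.5916 0.1171 0.1954] 244 [0.6046 0.1204 0.1958] 244
183 [0.5901 0.1238 0.1947] 243 [0.6037 0.1246 0.194 ] 227
[0.0715 0.0849 0.1931 0.2357 0.2595]
```

```bash
python3 - <<'E'
from m import *
p=viewer.camera("side")
T=np.linalg.inv(np.array(p["world_from_camera"]));s=ctrl.sense()
x=s["tool_pos"]
px=cv2.projectPoints(np.array([x,x+[0,0,.019]]),cv2.Rodrigues(T[:3,:3])[0],T[:3,3],p["camera_matrix"],np.array(p["D"]))[0].reshape(-1,2);print(px,(px-[220,95])*6)
c=np.clip(p["img"][95:195,220:300].astype(float)*1.0,0,255).astype(np.uint8)
c2=np.clip(p["img"][95:195,220:300].astype(float)*3,0,255).astype(np.uint8)
cv2.imwrite("pics/zoom.png",np.hstack([cv2.resize(c,(400,500),interpolation=0),cv2.resize(c2,(400,500),interpolation=0)]))
E
```

```text
[[253.9122 173.6344]
 [253.6514 163.3591]] [[203.473  471.8063]
 [201.9082 410.1546]]
```

View pics/zoom.png

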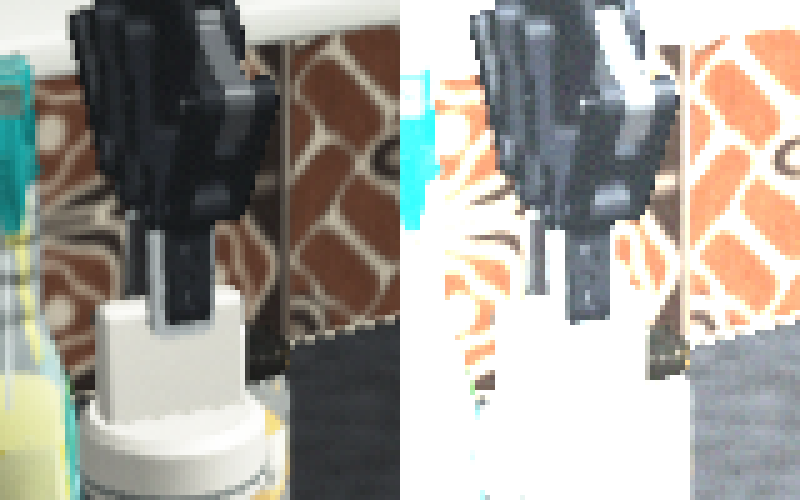

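The grip holds, but only the top few mm of the bar is between the pads: the fingertips sit higher than the reported TCP. I'll lower the cartridge gently into the socket, where it stands by itself, and regrasp deeper there.

Emit:
drive_tool([
  [1.3,0.9,-10,0,0,0],
  [1.3,0.9,-20,0,0,0],
  [1.3,0.9,-30,0,0,0],
  [1.3,0.9,-35,0,0,0],
  [1.3,0.9,-38,0,0,0],
  [1.3,0.9,-41,0,0,0],
  [1.3,0.9,-43,0,0,0],
  [1.3,0.9,-43,0,0,0],
])

```text
clock: 8.3
tool_pos: [0.5999, 0.0959, 0.1559]
tool_rot: [0.883, -0.47, 0.0, -0.0]
contact_force: [-0.5, 0.3, -1.5]
grip_width: 0.0121
```

Emit:
drive_tool([
  [0,0,-3,0,0,0],
  [0,0,-5,0,0,0],
  [0,0,-7,0,0,0],
  [0,0,-8,0,0,0],
  [0,0,-9,0,0,0],
  [0,0,-10,0,0,0],
  [0,0,-10,0,0,0],
])

```text
clock: 9.18
tool_pos: [0.5998, 0.0959, 0.1458]
tool_rot: [0.883, -0.47, -0.0, 0.0]
contact_force: [-0.2, -0.2, -2.0]
grip_width: 0.012
```

Emit:
drive_tool([
  [0,0,-2,0,0,0],
  [0,0,-4,0,0,0],
  [0,0,-6,0,0,0],
  [0,0,-7,0,0,0],
  [0,0,-7.5,0,0,0],
  [0,0,-7.5,0,0,0],
])

```text
clock: 9.93
tool_pos: [0.6, 0.0959, 0.1385]
tool_rot: [0.883, -0.47, 0.0, -0.0]
contact_force: [0.3, -0.6, -0.6]
grip_width: 0.0115
```

Pins are in the slots with almost no force, and the foot is at the seat. Releasing and regrasping lower on the bar.

Emit:
drive_tool([
  [0,0,0,0,0,0],
  [0,0,0,0,0,0],
  [0,0,0,0,0,0],
  [0,0,0,0,0,0],
], fingers=40)

```text
clock: 10.42
tool_pos: [0.5999, 0.0959, 0.1384]
tool_rot: [0.883, -0.47, 0.0, -0.0]
contact_force: [0.7, -0.7, 0.5]
grip_width: 0.0403
```

Emit:
drive_tool([
  [0,0,-4,0,0,0],
  [0,0,-8,0,0,0],
  [0,0,-11,0,0,0],
  [0,0,-14,0,0,0],
  [0,0,-14,0,0,0],
])

```text
clock: 11.05
tool_pos: [0.5997, 0.0958, 0.1241]
tool_rot: [0.883, -0.47, -0.0, 0.0]
contact_force: [0.6, -0.7, 0.0]
grip_width: 0.0398
```

```bash
python3 - <<'E'
from m import *
p=viewer.camera("side");s=ctrl.sense();print(s["tool_pos"],s["contact_force"],s["grip_width"])
cv2.imwrite("pics/regrasp.png",cv2.resize(p["img"][130:250,200:320],(600,600),interpolation=0))
E
```

```text
[0.5998 0.0959 0.1243] [-0.1373  0.2359 -0.6228] 0.03992635778739957
```

View pics/regrasp.png

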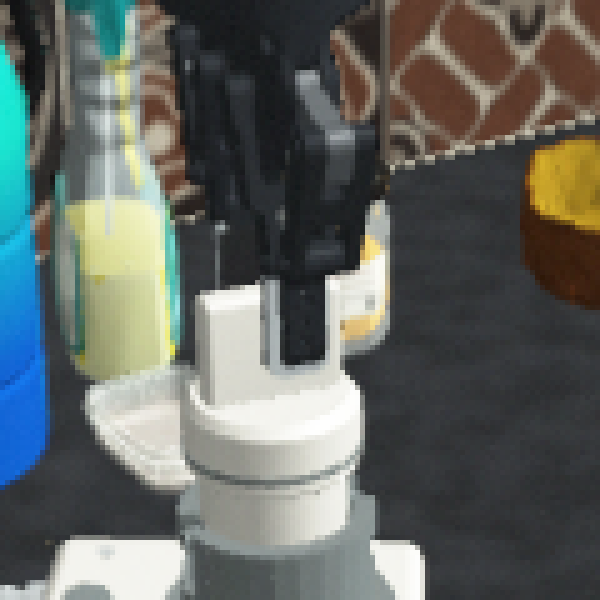

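The cartridge stands upright in the socket and the pads (tip at about (300,365)) now reach half-way down the bar. Closing.

Emit:
drive_tool([
  [0,0,0,0,0,0],
  [0,0,0,0,0,0],
  [0,0,0,0,0,0],
  [0,0,0,0,0,0],
  [0,0,0,0,0,0],
  [0,0,0,0,0,0],
], fingers=5, grip_force=70)

```text
clock: 11.85
tool_pos: [0.6001, 0.0959, 0.1246]
tool_rot: [0.883, -0.47, 0.0, -0.0]
contact_force: [0.3, -0.9, 3.8]
grip_width: 0.0127
```

Emit:
drive_tool([
  [0,0,-2,0,0,0],
  [0,0,-4,0,0,0],
  [0,0,-6,0,0,0],
  [0,0,-6,0,0,0],
])

```text
clock: 12.35
tool_pos: [0.6002, 0.0959, 0.1186]
tool_rot: [0.883, -0.47, 0.0, -0.0]
contact_force: [-0.5, -0.5, 7.1]
grip_width: 0.0123
```

Emit:
drive_tool([
  [0,0,-2,0,0,0],
  [0,0,-4,0,0,0],
  [0,0,-6,0,0,0],
  [0,0,-7,0,0,0],
  [0,0,-7,0,0,0],
])

```text
clock: 12.98
tool_pos: [0.6002, 0.0959, 0.112]
tool_rot: [0.883, -0.47, 0.0, -0.0]
contact_force: [-1.5, 0.1, 9.8]
grip_width: 0.0126
```

```bash
cat > st.py <<'E'
from m import *
p=viewer.camera("side");W=cloud(p);s=ctrl.sense()
r=s["tool_rot"];print(s["clock"],s["tool_pos"],"bar deg",np.degrees(2*np.arctan2(r[1],r[0]))+90,"F",s["contact_force"],"M",s["torque"],s["grip_width"])
g=p["img"].max(2);m=near(W,(.6,.095),.031,.1,.15)&(g>235);P=W[m]
print("cap top z",len(P),np.median(P[:,2]),"-> centre",np.median(P[:,2])-.016)
E
python3 st.py
```

```text
13.025 [0.6003 0.0959 0.112 ] bar deg 33.96375238465633 F [-1.854  -0.7836  9.6688] M [-0.038   0.4005  0.0626] 0.012141380174865917
cap top z 166 0.1217284048968291 -> centre 0.1057284048968291
```

Emit:
drive_tool([
  [0,0,-1.3,0,0,0],
  [0,0,-1.3,0,0,0],
  [0,0,-1.3,0,0,-0.05],
  [0,0,-1.3,0,0,-0.1],
  [0,0,-1.3,0,0,-0.15],
  [0,0,-1.3,0,0,-0.2],
  [0,0,-1.3,0,0,-0.2],
])

```text
clock: 13.9
tool_pos: [0.6006, 0.0959, 0.111]
tool_rot: [0.831, -0.556, 0.001, -0.0]
contact_force: [-1.6, -0.9, 11.2]
grip_width: 0.0125
```

```bash
python3 st.py
```

```text
13.95 [0.6005 0.0959 0.111 ] bar deg 22.494107460498455 F [-1.0251 -0.3286 10.5595] M [-0.1489  0.3178 -0.0626] 0.012702805136160959
cap top z 166 0.1206989277231883 -> centre 0.1046989277231883
```

Emit:
drive_tool([
  [0,0,0,0,0,-0.06],
  [0,0,0,0,0,-0.12],
  [0,0,0,0,0,-0.18],
  [0,0,0,0,0,-0.24],
  [0,0,0,0,0,-0.3],
  [0,0,0,0,0,-0.3],
])

```text
clock: 14.7
tool_pos: [0.6006, 0.0959, 0.111]
tool_rot: [0.739, -0.674, 0.001, -0.001]
contact_force: [-1.2, 0.1, 11.1]
grip_width: 0.0128
```

```bash
python3 st.py
```

```text
14.75 [0.6006 0.0959 0.111 ] bar deg 5.301930125375506 F [-0.9033 -0.627  10.7831] M [-0.09    0.2438 -0.0483] 0.012357670176090083
cap top z 177 0.1206411538616986 -> centre 0.1046411538616986
```

Emit:
drive_tool([
  [0,0,0,0,0,-0.03],
  [0,0,0,0,0,-0.06],
  [0,0,0,0,0,-0.08],
  [0,0,0,0,0,-0.08],
])

```text
clock: 15.25
tool_pos: [0.6007, 0.0959, 0.1111]
tool_rot: [0.712, -0.703, 0.001, -0.001]
contact_force: [0.3, -0.4, 10.7]
grip_width: 0.0128
```

```bash
python3 st.py
```

```text
15.3 [0.6007 0.096  0.111 ] bar deg 0.7305927901390703 F [-1.3448 -0.5489 10.409 ] M [-0.0359  0.208  -0.036 ] 0.012371694237219863
cap top z 191 0.12078145550673597 -> centre 0.10478145550673597
```

Emit:
drive_tool([
  [0,0,0,0,0,-0.02],
  [0,0,0,0,0,-0.04],
  [0,0,0,0,0,-0.04],
])

```text
clock: 15.68
tool_pos: [0.6007, 0.0957, 0.111]
tool_rot: [-0.697, 0.717, -0.001, 0.001]
contact_force: [-1.6, -1.7, 10.2]
grip_width: 0.0124
```

```bash
python3 st.py
```

```text
15.725 [0.6007 0.0957 0.111 ] bar deg 358.45789715936655 F [-0.2028 -1.6665 10.3956] M [-0.219   0.2368  0.1644] 0.012772707569271081
cap top z 189 0.12084075689566787 -> centre 0.10484075689566787
```

Emit:
drive_tool([
  [0,0,0,0,0,-0.02],
  [0,0,0,0,0,-0.02],
])

```text
clock: 15.98
tool_pos: [0.6007, 0.0954, 0.111]
tool_rot: [-0.69, 0.723, -0.001, 0.0]
contact_force: [-0.8, -3.2, 10.9]
grip_width: 0.0125
```

```bash
python3 st.py
```

```text
16.025 [0.6006 0.0954 0.111 ] bar deg 357.3288598932814 F [-1.1395 -2.5682 10.8057] M [-0.4761  0.2388  0.2465] 0.01289283574879941
cap top z 197 0.12068218519229879 -> centre 0.10468218519229879
```

The twist moment is rising, so the pins are at the stop. I'll ease back slightly and let the spring lift.

Emit:
drive_tool([
  [0,0,0,0,0,0.02],
  [0,0,1.5,0,0,0.02],
  [0,0,3,0,0,0.02],
  [0,0,4.5,0,0,0.02],
  [0,0,6,0,0,0.02],
  [0,0,7,0,0,0.02],
  [0,0,7,0,0,0.02],
])

```text
clock: 16.9
tool_pos: [0.6006, 0.0956, 0.1177]
tool_rot: [-0.698, 0.717, -0.001, 0.0]
contact_force: [-0.3, -2.3, 7.0]
grip_width: 0.0127
```

```bash
python3 st.py
```

```text
16.95 [0.6006 0.0955 0.1177] bar deg 358.4554560512409 F [-0.4171 -1.8099  7.5411] M [-0.3802 -0.0143 -0.0001] 0.01277628967438171
cap top z 188 0.12738718494030712 -> centre 0.11138718494030712
```

Emit:
drive_tool([
  [0,0,0.7,0,0,0],
  [0,0,1.4,0,0,0],
  [0,0,1.4,0,0,0],
])

```text
clock: 17.32
tool_pos: [0.6005, 0.0955, 0.119]
tool_rot: [-0.698, 0.717, -0.001, 0.0]
contact_force: [0.9, -2.2, 6.5]
grip_width: 0.0125
```

Emit:
drive_tool([
  [0,0,0,0,0,0],
  [0,0,0,0,0,0],
  [0,0,0,0,0,0],
  [0,0,0,0,0,0],
], fingers=45)

```text
clock: 17.82
tool_pos: [0.5997, 0.0959, 0.1183]
tool_rot: [-0.697, 0.717, 0.0, -0.0]
contact_force: [-0.3, 0.1, -0.1]
grip_width: 0.0447
```

Emit:
drive_tool([
  [0,0,15,0,0,0],
  [0,0,40,0,0,0],
  [0,0,80,0,0,0],
  [0,0,120,0,0,0],
  [-40,-40,140,0,0,0],
  [-80,-80,140,0,0,0],
  [-110,-120,140,0,0,0],
  [-110,-120,140,0,0,0],
])

```text
clock: 18.82
tool_pos: [0.4882, -0.026, 0.2598]
tool_rot: [-0.696, 0.718, -0.001, 0.0]
contact_force: [-0.2, -0.0, 0.3]
grip_width: 0.0451
```

```bash
python3 look.py pics/final.png; python3 - <<'E'
from m import *
for c in("side","top"):
    p=viewer.camera(c);W=cloud(p)
    B=W[near(W,(.6,.095),.045,.135,.18)];print(c,"bar",len(B),np.percentile(B[:,2],[5,95]),rect(B[B[:,2]>.158]))
    C=W[near(W,(.6,.095),.034,.12,.136)];C=C[C[:,2]>.125];print("cap top",len(C),np.median(C[:,2]),rect(C))
    for n in("honey_jar","dip_pot","masking_tape"):
        print(n,[q["point"] for q in nets.landmark_of(n,p)][:2])
E
```

```text
[ 0.4897 -0.0249  0.2599] [-0.6966  0.7174 -0.0007  0.0008] [0.0922 0.5726 0.4171] [ 0.0101 -0.017   0.0389] 0.0451549733809089
cartridge_center [0.5993, 0.093, 0.1159] 0.9
cartridge_center [0.5968, 0.0964, 0.0745] 0.3
cartridge_bar [0.6035, 0.0967, 0.1491] 0.84
cartridge_pins [0.6002, 0.0956, 0.0748] 0.78
socket_mouth [0.6008, 0.0912, 0.0817] 0.59
collar outside 444 [0.5994 0.0955]
side bar 580 [0.1371 0.1697] (array([600.2123,  97.7659]), array([13.3465, 51.1269]), np.float32(176.5057))
cap top 376 0.12940704044355192 (array([597.8417, 105.8351]), array([63.7781, 44.3933]), np.float32(16.124002))
honey_jar [[0.647, -0.2301, 0.0001]]
dip_pot [[0.6904, -0.0866, -0.0023]]
masking_tape [[0.3808, -0.015, -0.0018]]
top bar 9 [0.1664 0.1705] (array([621.5662,  99.3015]), array([ 2.8789, 10.7367]), np.float32(166.16338))
cap top 140 0.12867363634547768 (array([604.6265, 118.653 ]), array([16.444 , 51.0073]), np.float32(168.26535))
honey_jar [[0.6417, -0.2273, 0.0043]]
dip_pot [[0.6932, -0.0832, 0.0042]]
masking_tape []
```

View pics/final.png

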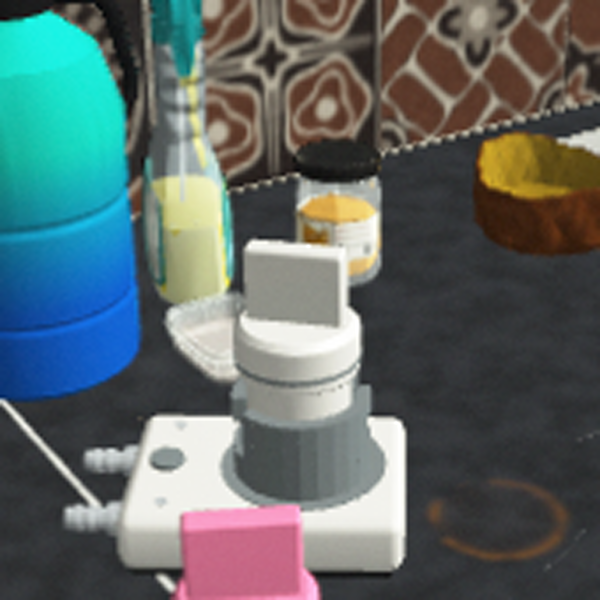

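The cartridge stands upright in the socket, bar at crop (297,283). Its cap top at 0.129 m puts the centre at 0.113 m, the locked height. Handing in.

```bash
python3 -c "
from bench import ctrl
print(ctrl.finish_job())"
```

```text
the job is handed in; nothing more can be done
None
```

The white cartridge is fitted and locked in the filter head, and I handed the job in at about 19 s. I lowered it into the slots, pushed it down with about 11 N, and twisted it roughly 35° clockwise until the twist moment rose at the stop. I then eased off, let the spring lift it, and let go.

**Last checks:**
- **Height:** the cap top measured 0.129 m in both views, which puts the centre at 0.113 m. That is the locked height, with the seat about 5 mm down.
- **Alignment:** the bar measured about 12.5° (0.22 rad) from the head's front-to-back line, within the 0.55 rad limit. It looks upright and centred to within about 2–3 mm.
- **Other things:** the honey jar and tub read within about 6 mm of where they started, in both views. The tape roll did too in the side view, but the top view missed it at the end.
- **Robot:** it is clear of everything, with no contact force left.

**What disagreed:**
- **Fingertips:** they sat about 30 mm higher than the reported TCP, so my first grip held only the top few millimetres of the bar. I regrasped it deeper once it was standing in the socket.
- **Grip width:** it read about 12.5 mm on the 14 mm bar.
- **Final top view:** it gave few points on the bar, probably because the arm was in the way, so I took the bar angle and centring from the side view.

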